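# Turn the flywheel magnet round to the ignition coil

## Robot

A 6-joint arm with a two-finger parallel gripper is mounted at the origin on the work surface. World frame = base frame: x ahead of the robot, y to its left, z up, the work surface at z = 0. Lengths are in m, angles in rad, forces in N, time in s.
With the tool pointing down it reaches from about 0.25 to 0.725 m from the base axis. Payload 4 kg.
Tool frame: the origin (TCP) lies midway between the tips of the shut fingers; the grasp point (between the pads) lies 19 mm behind it (bot.grip_depth is the distance from the TCP to the grasp point, in m); z points along the fingers, y is the line along which they close (so a half turn about z gives the same grasp; the last joint's range is limited). The gripper opens to 85 mm and grips with 20 to 120 N. Pads are 22 mm wide; open, the fingers measure 114 mm over their backs; the gripper's body (76 mm by 85 mm) begins 54 mm behind the grasp point. The pads swing forward as they close: fully open they stand 13 mm farther back than shut.
Start: joints at [-1.267, 0.241, 0.005, 1.335, 0, 1.571], TCP at [0.15, -0.477, 0.231] pointing down, gripper open.
Joint ranges: [-2.72, 2.72], [-1.05, 1.87], [-1.09, 1.28], [-1.99, 2.15], [-1.42, 1.44], [-3.14, 3.14]. Speed limits (rad/s): [2.79, 2.79, 3.14, 3.14, 3.14, 3.14].

## Interface

Orientations are given as a unit quaternion [x, y, z, w].
In Python, from workcell import bot gives the robot as it stands.
- The arm moves only by the shell command python3 -m creep 'ROWS'. ROWS is JSON, one flat list of numbers, 5 for each row, row after row: the shift along the world's x, y, z in m, then the turn about the world's z in rad, then the finger opening in m, from 0 to 0.0854. In form: [x, y, z, twist, claw, x, y, z, twist, claw, ...]. A call has 1 to 10 rows; each row is the pose to reach, as a shift and turn from the pose commanded when the call began; what a row does not reach only later rows make up. A row lasts 1/12 s, in which the tool goes at most 41.7 mm and 7.16 degrees, less where a joint would pass 70% of its speed; a pose out of reach is approached as far as the arm can. A call with a gripper value outside its range is refused whole. The fingers move at their own pace and stop on an object; the grip force is fixed at half the most. Time passes only in rows, so rows that repeat a pose let the fingers close. It gives the time, the measured TCP pose, the force, the opening and the grip force at its end, in the units of the state.
- bot.get_obs(): the state, without advancing time (a new reading comes with each control period).
- bot.camera(name): name is "scene" or "top" or "wrist"; returns a dict with "pixels" (480x640x3 uint8, red, green, blue), "camera_matrix" (3x3 intrinsics, pixels), "extrinsics" (4x4, takes a point from world to camera coordinates); the wrist camera has in their place "T_tool_cam" (4x4, takes a point from camera to tool coordinates, whose origin is the TCP and whose axes are the flange's). Camera axes: x right, y down, z forward; pixel columns grow to the right and rows downward; lengths in m; the calibration is good to about 2 mm. A picture is of the moment at which its call begins: read the wrist's pose just before it. There is no depth.
- bot.job_done(): hands the job in; it is judged then, once.
Trained networks look in the newest picture that a camera, given by its name, has taken for a name from the list of things; names that differ only in an ending like _2 or _b are one class to them, and where a whole thing is asked for, a point or a joint stands for the part that bears it (a point fixed in the world has none). Each returns a list of dicts, best first, with "score" (0 to 1); they miss things now and then, are a little off and sometimes report something else, mostly with a low value. They report only what shows in the picture. A call takes as long as a camera call.
- bot.look_for(camera, thing): "centre" ([column, row] as shares, 0 to 1, of the picture: columns of its width, rows of its height, amid what is visible of it).
- bot.place_of(camera, thing): "centre" ([column, row] as shares, 0 to 1, of the picture: columns of its width, rows of its height: a listed point, or the origin of a listed thing).
The state is a dict: "clock": time; "joint_pos": joint angles; "joint_vel": joint speeds; "tau": joint torques, N m; "eef_pos": TCP position; "tool_rot": TCP orientation; "ft_force": force on the tool from outside, world axes, zero at the start; "ft_torque": the same for the moment, N m; "grip_width": finger opening in m; "grasp_force": force on a finger pad.
Only numpy, scipy, OpenCV 4.12 (cv2) and the standard library are available. Lean on these libraries where they do the work, as an engineer would, in place of code of your own. Each camera call takes 0.05 s, during which the arm holds its last target. There are 200 camera calls.

## Task

The mower engine on the bench has its cover off so that the ignition coil can be set. With a fingertip, push gently on the flywheel's fins and turn it clockwise as seen from above, the way the engine runs, until the magnet in its rim stands squarely in front of the two legs of the coil, and leave it at rest there. Do not pinch the wheel, turn it backwards on the way, knock the coil or shift the things lying around the engine.

Things in the scene. Friction and masses are not known exactly. Their poses are not given: they have to be found in the camera images.
- engine: Vertical-shaft petrol engine, cover off, fixed, on two timbers; about 360 (x) by 260 mm (y). Origin on the bench top straight below the upright crankshaft; z up; x runs out along the finned cylinder to the head (face at x = 230 mm). Cylinder and head 202 mm high, silencer (+y) and carburettor (-y) beside them lower; oil filler cap at x -106, y 119 mm, 190 mm high.
- flywheel (a joint): Angle of the flywheel about the upright crankshaft, rad. 0 = magnet squarely in front of the coil; grows as the wheel turns clockwise seen from above. Starts between -4.2 and -1.0. The spark plug is out: no compression, only a steady drag of 0.18 N m (about 3 N at the fins), so the wheel stays where it is left and hardly coasts.
- wheel_centre (a point): Centre of the flywheel, on its axis, at the level of the disc's flat top (238 mm above the bench). Cast aluminium disc 190 mm across, lying level. 8 upright fins stand on it; in the middle a hub of 30 mm radius, 4 mm high, with a nut and shaft end that rise 27 mm above the disc.
- fin (a point): On one of the 8 fins: its top edge at mid-length, 67 mm from the axis, 258 mm above the bench; turns with the wheel. The fins are straight and radial, 4 mm thick, 20 mm tall, from radius 50 to 84 mm, 45 deg apart (48 mm clear between them at mid-length). The magnet lies midway between two fins; this one is 22.5 deg anticlockwise of the magnet, seen from above.
- magnet (a point): Middle of the magnet's outer face, on the flywheel's rim 97 mm from the axis, 222 mm above the bench; turns with the wheel. The magnet is a bright steel block 19 mm wide between two dark steel pole shoes 12 mm wide, 44 mm over all along the rim; it also shows in the edge of the disc's top.
- coil: Ignition coil, fixed to the engine over the cylinder (frame and origin as engine, coil on its +x side). Two dark steel legs 11 mm wide, 32 mm between centres, point at the flywheel rim and end 100 mm from the axis; a black block 52 mm wide sits on them 110 to 134 mm from the axis, a steel bar joins them behind, out to 148 mm. Top 239 mm above the bench, below the fin tops.
- coil_face (a point): Point in front of the coil, midway between its two legs, 97 mm from the axis and 222 mm above the bench: where the middle of the magnet belongs.
- oiler: Aluminium pump oiler, loose, 0.32 kg: can 78 mm across, spout and lever up to 175 mm high. Origin under its centre. To be left alone.
- bolt_tin: Stainless tin of bolts, loose, 90 mm across, 55 mm high. Origin under its centre. To be left alone.
- screwdriver: Wooden-handled screwdriver lying on the bench, loose, 210 mm long along its x. To be left alone.
- jug: White plastic measuring jug, loose, 100 mm across the rim, 130 mm high, handle on its -x side. Origin under its centre. To be left alone.

How it is judged:
At the end, for the whole second after the job is handed in: The middle of the magnet is within 7 mm of the point midway before the coil's legs (about 4 degrees of wheel angle) and the wheel is at rest (horizontal distance between magnet and coil_face below 0.007 m and velocity of joint flywheel between -0.05 and 0.05 rad/s); the robot touches nothing.
It fails at once if the flywheel was turned backwards (anticlockwise) on the way to the coil ((velocity of joint flywheel below -0.3 rad/s and value of joint flywheel below -0.25 rad) or value of joint flywheel below -4.45 rad).
It fails at once if the flywheel was pinched or pushed hard (over 35 N) (contact force between the fingers and flywheel above 35 N).
It fails at once if the coil was knocked (over 8 N) (contact force between any of the fingers, the arm and coil above 8 N).
It fails at once if a thing lying around the engine was shifted by more than 20 mm or lifted (distance of any of oiler, bolt_tin, screwdriver, jug from where it was at the start of the episode above 0.02 m).
It also fails if it takes over 64 s, if anything falls off the work surface, if the arm or the gripper's body presses on something with over 40 N, if the wrist force passes 120 N, or if a joint passes its speed limit or range.

## Working session

There is one attempt and no reset: what is moved stays moved. The work goes in short steps, Python scripts to look and compute and a shell command to move; the robot and the scene stay as the last step left them, time stands still between calls to the robot, and variables do not carry over. Pictures are saved under pics/ and viewed, at most 10 in all, crops included, and the job is handed in when it is done.

```bash
mkdir -p pics
cat > h.py <<'E'
import numpy as np, cv2
from workcell import bot
def ray(c,u,v):
    K=np.array(c["camera_matrix"]);E=np.array(c["extrinsics"])
    d=E[:3,:3].T@np.linalg.inv(K)@np.array([u,v,1.]);o=-E[:3,:3].T@E[:3,3]
    return o,d
def atz(c,uv,z):
    o,d=ray(c,uv[0]*640,uv[1]*480);return o+d*(z-o[2])/d[2]
E
python3 - <<'E'
from h import *
Z=dict(wheel_centre=.238,fin=.258,magnet=.222,coil_face=.222,engine=0,coil=0,oiler=0,bolt_tin=0,screwdriver=0,jug=0)
for n in ["top","scene"]:
    c=bot.camera(n);cv2.imwrite(f"pics/{n}0.png",c["pixels"][:,:,::-1])
    for t,z in Z.items():
        r=bot.place_of(n,t)
        print(n,t,[(round(q["score"],2),np.round(atz(c,q["centre"],z)[:2],3).tolist(),np.round(np.array(q["centre"])*[640,480]).tolist()) for q in r[:2]])
print(bot.get_obs())
E
```

```text
top wheel_centre [(0.66, [0.617, 0.079], [280.0, 220.0])]
top fin [(0.73, [0.576, 0.127], [261.0, 234.0])]
top magnet [(0.89, [0.579, 0.158], [250.0, 234.0])]
top coil_face [(0.79, [0.706, 0.066], [286.0, 188.0])]
top engine []
top coil [(0.34, [0.644, 0.088], [281.0, 222.0]), (0.33, [0.492, 0.444], [166.0, 268.0])]
top oiler [(0.56, [0.603, -0.152], [357.0, 237.0])]
top bolt_tin [(0.93, [0.618, 0.307], [211.0, 229.0])]
top screwdriver [(0.63, [0.534, -0.455], [454.0, 261.0])]
top jug [(0.78, [0.503, 0.446], [165.0, 265.0])]
scene wheel_centre [(0.81, [0.615, 0.064], [357.0, 221.0])]
scene fin [(0.92, [0.565, 0.126], [376.0, 194.0])]
scene magnet [(0.66, [0.577, 0.161], [392.0, 207.0])]
scene coil_face [(0.88, [0.705, 0.058], [370.0, 255.0])]
scene engine []
scene coil []
scene oiler [(0.62, [0.595, -0.16], [260.0, 316.0]), (0.47, [0.242, 0.265], [374.0, 193.0])]
scene bolt_tin [(0.87, [0.614, 0.289], [440.0, 277.0])]
scene screwdriver [(0.55, [0.548, -0.46], [125.0, 333.0]), (0.19, [0.481, 0.162], [372.0, 254.0])]
scene jug [(0.66, [0.495, 0.433], [468.0, 235.0])]
{'clock': 1.1, 'joint_pos': array([-1.26702172e+00,  2.40580496e-01,  4.98289542e-03,  1.33522636e+00,
       -1.47630387e-05,  1.57078639e+00]), 'joint_vel': array([ 0.00015451, -0.00285307,  0.00205042,  0.0006529 , -0.00181793,
        0.00060292]), 'tau': array([-4.38237221e-04, -3.72217619e+01,  2.52698636e+01,  1.27272957e-03,
        1.42001377e-04,  1.27005968e-06]), 'eef_pos': array([ 0.14955198, -0.47708996,  0.23130967]), 'tool_rot': array([ 9.88486530e-01,  1.51308886e-01, -9.38695325e-06, -1.25405374e-05]), 'ft_force': array([-0.14722962,  0.32381518, -0.47597895]), 'ft_torque': array([ 0.02521639, -0.01214405, -0.00199062]), 'grasp_force': 0.0, 'grip_width': 0.08527206867511931}
```

View pics/top0.png

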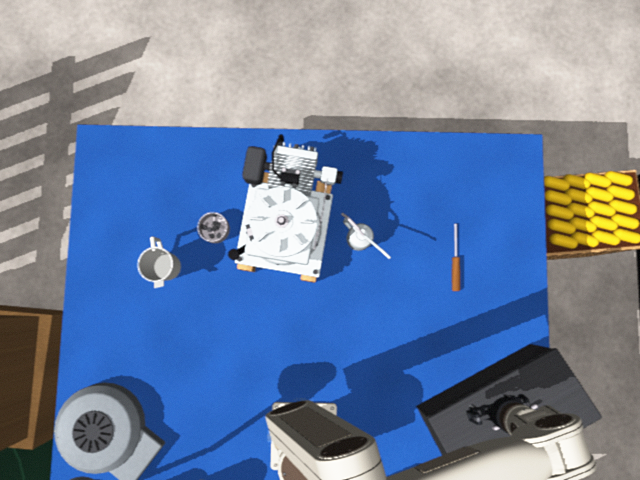

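View pics/scene0.png

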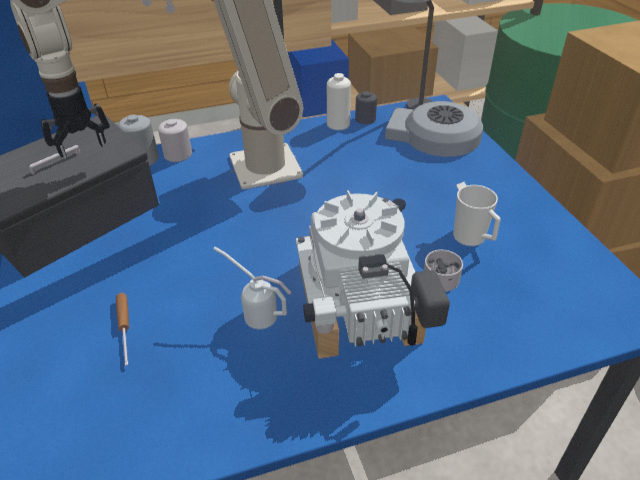

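The engine is at the middle, with the wheel centre at about (280,220) in the top view. The coil is on its far side near (288,182), and the magnet is at the rim's left and near side at about (250,234). It needs roughly 120° clockwise. Next I'll rise and move over the wheel for a close look, shutting the fingers on the way.

```bash
python3 -m creep '[0,0,0.04,0,0, 0,0,0.08,0,0, 0,0,0.12,0,0, 0,0,0.16,0,0, 0.02,0.03,0.18,0,0, 0.04,0.065,0.18,0,0, 0.06,0.1,0.18,0,0, 0.08,0.13,0.18,0,0, 0.1,0.16,0.18,0,0, 0.12,0.19,0.18,0,0]' && python3 -m creep '[0.02,0.03,0,0,0, 0.04,0.06,0,0,0, 0.06,0.09,0,0,0, 0.08,0.12,0,0,0, 0.1,0.15,0,0,0, 0.12,0.18,0,0,0, 0.14,0.21,0,0,0, 0.16,0.25,0,0,0, 0.18,0.28,0,0,0, 0.2,0.3,0,0,0]' && python3 -m creep '[0,0.03,0,0,0, 0,0.06,0,0,0, 0,0.06,0,0,0, 0,0.06,0,0,0]'
cat >> h.py <<'E'
from scipy.spatial.transform import Rotation as R
def wrist(name=None):
    o=bot.get_obs();c=bot.camera("wrist")
    T=np.eye(4);T[:3,:3]=R.from_quat(o["tool_rot"]).as_matrix();T[:3,3]=o["eef_pos"]
    c["extrinsics"]=np.linalg.inv(T@np.array(c["T_tool_cam"]))
    if name: cv2.imwrite(f"pics/{name}.png",c["pixels"][:,:,::-1])
    return c,o
E
python3 - <<'E'
from h import *
c,o=wrist("w1");print(o["joint_pos"],o["eef_pos"],o["tool_rot"],o["clock"])
print("cam",np.linalg.inv(c["extrinsics"])[:3,3])
for t,z in dict(wheel_centre=.238,fin=.258,magnet=.222,coil_face=.222).items():
    print(t,[(round(q["score"],2),np.round(atz(c,q["centre"],z)[:2],4).tolist(),np.round(np.array(q["centre"])*[640,480]).tolist()) for q in bot.place_of("wrist",t)[:2]])
E
```

```text
clock: 1.93
eef_pos: [0.27, -0.2855, 0.4116]
tool_rot: [0.989, 0.151, 0.0, 0.0]
ft_force: [0.7, 0.6, -0.8]
grip_width: -0.0
grasp_force: 0.0
clock: 2.77
eef_pos: [0.4702, 0.0161, 0.4115]
tool_rot: [0.988, 0.153, 0.0, -0.0]
ft_force: [0.3, -0.6, 0.8]
grip_width: -0.0001
grasp_force: 0.0
clock: 3.1
eef_pos: [0.4696, 0.0742, 0.411]
tool_rot: [0.988, 0.153, -0.0, 0.0]
ft_force: [-0.1, -0.3, 0.6]
grip_width: 0.0
grasp_force: 0.0
[ 1.56974100e-01  1.93583199e-01  4.08089107e-01  1.78590350e+00
 -2.89292812e-04  2.99127982e+00] [0.46955144 0.07422995 0.41101773] [ 9.88219982e-01  1.53039723e-01 -3.00149684e-04  1.45646893e-04] 3.1
cam [0.54620306 0.09873521 0.55399659]
wheel_centre [(0.95, [0.6155, 0.0695], [390.0, 17.0])]
fin [(0.77, [0.5676, 0.1204], [294.0, 64.0])]
magnet [(0.89, [0.5808, 0.1627], [245.0, 30.0])]
coil_face [(0.43, [0.5708, 0.124], [293.0, 62.0])]
```

View pics/w1.png

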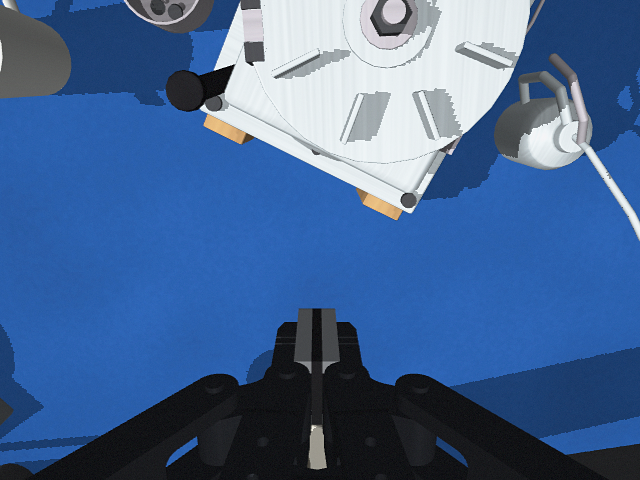

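The wheel centre is at about (390,17), and the magnet (bright block between dark shoes) is at (252,30) on the left rim. The fins at (298,64), (362,118), (430,112) and (485,53) match angles of 133, 178, 223 and 268°. I'll put the shut fingertip between the 223° and 268° fins and push the 223° fin round the near side.

```bash
python3 -m creep '[0.01,-0.006,0,0.12,0, 0.02,-0.012,0,0.24,0, 0.03,-0.018,0,0.36,0, 0.04,-0.024,0,0.48,0, 0.05,-0.03,0,0.6,0, 0.06,-0.036,0,0.72,0, 0.07,-0.042,0,0.84,0, 0.08,-0.048,0,0.96,0, 0.09,-0.054,0,1.08,0, 0.1,-0.06,0,1.2,0]' && python3 -m creep '[0.018,-0.006,0,0.12,0, 0.018,-0.006,0,0.24,0, 0.018,-0.006,0,0.36,0, 0.018,-0.006,-0.02,0.48,0, 0.018,-0.006,-0.04,0.6,0, 0.018,-0.006,-0.06,0.72,0, 0.018,-0.006,-0.08,0.84,0, 0.018,-0.006,-0.1,0.96,0, 0.018,-0.006,-0.12,1.03,0, 0.018,-0.006,-0.12,1.03,0]'
python3 - <<'E'
from h import *
c,o=wrist("w2");print(o["joint_pos"],o["eef_pos"],R.from_quat(o["tool_rot"]).as_matrix()[:,0],o["clock"])
for t,z in dict(wheel_centre=.238,fin=.258,magnet=.222).items():
    print(t,[(round(q["score"],2),np.round(atz(c,q["centre"],z)[:2],4).tolist(),np.round(np.array(q["centre"])*[640,480]).tolist()) for q in bot.place_of("wrist",t)[:2]])
E
```

```text
clock: 4.18
eef_pos: [0.5699, 0.0112, 0.4115]
tool_rot: [0.729, 0.684, 0.0, 0.0]
ft_force: [0.1, 0.4, 0.0]
grip_width: -0.0003
grasp_force: 0.0
clock: 5.02
eef_pos: [0.5852, 0.0056, 0.2868]
tool_rot: [0.3, 0.954, -0.001, -0.004]
ft_force: [-0.5, -0.6, -0.4]
grip_width: 0.0002
grasp_force: 0.0
[ 9.55362934e-03  4.11096380e-01  3.87636494e-01  1.55563257e+00
 -9.50887295e-05  6.18326726e-01] [0.58522352 0.00556232 0.28683022] [-0.82032267  0.57186166  0.0067049 ] 5.0167
wheel_centre [(0.96, [0.6135, 0.0723], [464.0, 251.0])]
fin [(0.65, [0.5693, 0.1208], [537.0, 109.0])]
magnet []
```

View pics/w2.png

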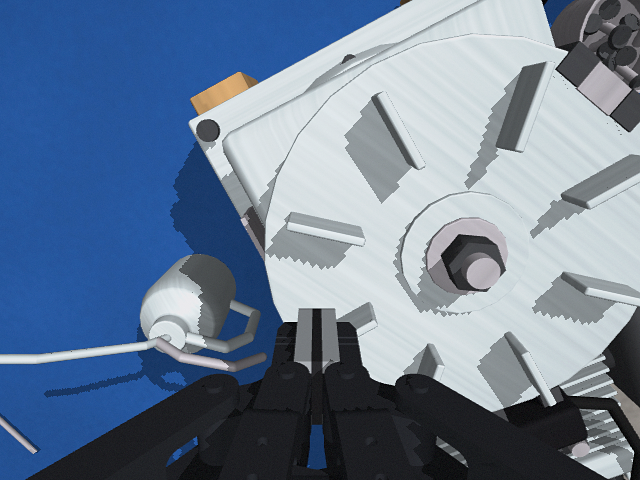

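The hub is at (475,262). The 223° fin is at (325,228) and the 268° fin at (365,318), half hidden by the finger. The magnet is at (603,82). I'll check the fin angles by reprojection and compute the arc.

Run:
```python
from h import *
c,o=wrist();print(o["eef_pos"],np.degrees(np.arctan2(*R.from_quat(o["tool_rot"]).as_matrix()[[1,0],0])),o["clock"])
# fin mid-tops as I read them in the image
for n,p in dict(f223=(326,224),f178=(398,130),f133=(530,105),hub=(464,251)).items():
    q=atz(c,(p[0]/640,p[1]/480),.238 if n=="hub" else .258);d=q[:2]-[.6145,.071];print(n,q[:2].round(4),np.degrees(np.arctan2(d[1],d[0]))%360,np.hypot(*d))
C=np.array([.6145,.071])
for a in range(246,96,-6):
    r=np.radians(a);print(a,(C+.068*np.array([np.cos(r),np.sin(r)])).round(4),end=" ; ")
```

```text
[0.58828329 0.00629976 0.29310971] 145.04209326287858 5.2167
f223 [0.5655 0.0284] 221.0093797124036 0.06499277007945846
f178 [0.5497 0.0745] 176.8718340905936 0.06489157870984928
f133 [0.5716 0.1226] 129.72675288253302 0.06715568802578581
hub [0.6206 0.0736] 23.274157396871512 0.0065918488472959825
246 [0.5868 0.0089] ; 240 [0.5805 0.0121] ; 234 [0.5745 0.016 ] ; 228 [0.569  0.0205] ; 222 [0.564  0.0255] ; 216 [0.5595 0.031 ] ; 210 [0.5556 0.037 ] ; 204 [0.5524 0.0433] ; 198 [0.5498 0.05  ] ; 192 [0.548  0.0569] ; 186 [0.5469 0.0639] ; 180 [0.5465 0.071 ] ; 174 [0.5469 0.0781] ; 168 [0.548  0.0851] ; 162 [0.5498 0.092 ] ; 156 [0.5524 0.0987] ; 150 [0.5556 0.105 ] ; 144 [0.5595 0.111 ] ; 138 [0.564  0.1165] ; 132 [0.569  0.1215] ; 126 [0.5745 0.126 ] ; 120 [0.5805 0.1299] ; 114 [0.5868 0.1331] ; 108 [0.5935 0.1357] ; 102 [0.6004 0.1375] ;
```

Run:
```python
from h import *
for k in range(2):
    c,o=wrist()
    for t,z in dict(wheel_centre=.238,fin=.258,magnet=.222).items():
        print(t,[(round(q["score"],2),np.round(atz(c,q["centre"],z)[:2],4).tolist()) for q in bot.place_of("wrist",t)[:1]])
g=cv2.cvtColor(c["pixels"],cv2.COLOR_RGB2GRAY);cv2.imwrite("pics/w3.png",c["pixels"][60:420,160:640,::-1])
print(o["eef_pos"])
```

```text
wheel_centre [(0.8, [0.6144, 0.0721])]
fin [(0.67, [0.5702, 0.1215])]
magnet [(0.89, [0.5814, 0.1613])]
wheel_centre [(0.72, [0.6127, 0.0721])]
fin [(0.58, [0.5692, 0.1203])]
magnet [(0.57, [0.5813, 0.1618])]
[0.58808056 0.00688197 0.29238862]
```

```bash
python3 -m creep '[-0.002,0.003,-0.01,0,0, -0.002,0.003,-0.02,0,0, -0.002,0.003,-0.03,0,0, -0.002,0.003,-0.04,0,0, -0.002,0.003,-0.046,0,0, -0.002,0.003,-0.046,0,0, -0.002,0.003,-0.046,0,0]'
python3 - <<'E'
from h import *
c,o=wrist("w4");print(o["eef_pos"],o["ft_force"])
print([(round(q["score"],2),np.round(atz(c,q["centre"],.258)[:2],4).tolist()) for q in bot.place_of("wrist","fin")[:1]])
E
```

```text
clock: 6.25
eef_pos: [0.5854, 0.0099, 0.2449]
tool_rot: [0.299, 0.954, -0.0, -0.0]
ft_force: [-0.6, -0.1, -0.4]
grip_width: -0.0001
grasp_force: 0.0
[0.58535582 0.0098629  0.24489089] [-0.58016906 -0.11291155 -0.3834685 ]
[(0.81, [0.5688, 0.1208])]
```

View pics/w4.png

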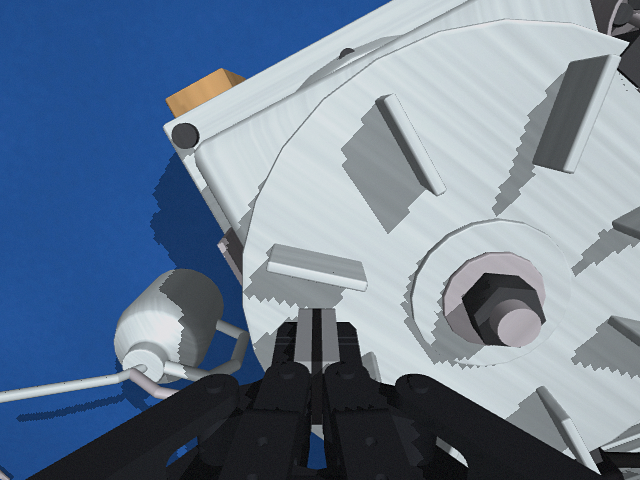

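The shut fingertip at (317,335) stands in the gap, just behind the 223° fin at (318,267), and touches nothing.

Run:
```python
import numpy as np
def ch(a0,a1):
    a=np.radians(np.linspace(a0,a1,11));p=.068*np.c_[np.cos(a),np.sin(a)];d=p-p[0]
    print(a0,a1,[f"{x:.4f},{y:.4f},0,{t:.3f},0" for (x,y),t in zip(d[1:],(a-a[0])[1:])])
for a in [(245.2,230.2),(230.2,205.2),(205.2,180.2),(180.2,155.2),(155.2,130.2)]: ch(*a)
```

```text
245.2 230.2 ['-0.0016,0.0008,0,-0.026,0', '-0.0032,0.0016,0,-0.052,0', '-0.0048,0.0024,0,-0.079,0', '-0.0063,0.0033,0,-0.105,0', '-0.0078,0.0043,0,-0.131,0', '-0.0093,0.0052,0,-0.157,0', '-0.0108,0.0062,0,-0.183,0', '-0.0122,0.0073,0,-0.209,0', '-0.0136,0.0084,0,-0.236,0', '-0.0150,0.0095,0,-0.262,0']
230.2 205.2 ['-0.0022,0.0019,0,-0.044,0', '-0.0044,0.0040,0,-0.087,0', '-0.0064,0.0061,0,-0.131,0', '-0.0084,0.0084,0,-0.175,0', '-0.0103,0.0107,0,-0.218,0', '-0.0120,0.0130,0,-0.262,0', '-0.0137,0.0155,0,-0.305,0', '-0.0152,0.0180,0,-0.349,0', '-0.0167,0.0206,0,-0.393,0', '-0.0180,0.0233,0,-0.436,0']
205.2 180.2 ['-0.0012,0.0027,0,-0.044,0', '-0.0023,0.0055,0,-0.087,0', '-0.0033,0.0083,0,-0.131,0', '-0.0041,0.0111,0,-0.175,0', '-0.0048,0.0140,0,-0.218,0', '-0.0054,0.0169,0,-0.262,0', '-0.0059,0.0198,0,-0.305,0', '-0.0062,0.0228,0,-0.349,0', '-0.0064,0.0257,0,-0.393,0', '-0.0065,0.0287,0,-0.436,0']
180.2 155.2 ['0.0001,0.0030,0,-0.044,0', '0.0002,0.0059,0,-0.087,0', '0.0006,0.0089,0,-0.131,0', '0.0010,0.0118,0,-0.175,0', '0.0016,0.0147,0,-0.218,0', '0.0023,0.0176,0,-0.262,0', '0.0031,0.0205,0,-0.305,0', '0.0040,0.0233,0,-0.349,0', '0.0051,0.0260,0,-0.393,0', '0.0063,0.0288,0,-0.436,0']
155.2 130.2 ['0.0013,0.0027,0,-0.044,0', '0.0027,0.0053,0,-0.087,0', '0.0043,0.0078,0,-0.131,0', '0.0059,0.0103,0,-0.175,0', '0.0076,0.0127,0,-0.218,0', '0.0095,0.0150,0,-0.262,0', '0.0114,0.0172,0,-0.305,0', '0.0135,0.0194,0,-0.349,0', '0.0156,0.0215,0,-0.393,0', '0.0178,0.0234,0,-0.436,0']
```

```bash
python3 -m creep '[-0.0016,0.0008,0,-0.026,0, -0.0032,0.0016,0,-0.052,0, -0.0048,0.0024,0,-0.079,0, -0.0063,0.0033,0,-0.105,0, -0.0078,0.0043,0,-0.131,0, -0.0093,0.0052,0,-0.157,0, -0.0108,0.0062,0,-0.183,0, -0.0122,0.0073,0,-0.209,0, -0.0136,0.0084,0,-0.236,0, -0.0150,0.0095,0,-0.262,0]'
python3 - <<'E'
from h import *
c,o=wrist();print(o["eef_pos"],o["ft_force"])
print([(round(q["score"],2),np.round(atz(c,q["centre"],.258)[:2],4).tolist()) for q in bot.place_of("wrist","fin")[:1]])
E
```

```text
clock: 7.18
eef_pos: [0.5716, 0.0186, 0.2463]
tool_rot: [0.422, 0.907, -0.0, 0.002]
ft_force: [1.8, -1.4, -1.7]
grip_width: 0.0001
grasp_force: 1.4
[0.57164953 0.0186139  0.24625633] [ 1.81604452 -1.42754147 -1.67639791]
[(0.56, [0.571, 0.1222])]
```

Gentle contact at about 2–3 N. I'll carry on round the arc.

```bash
python3 -m creep '[-0.0022,0.0019,0,-0.044,0, -0.0044,0.0040,0,-0.087,0, -0.0064,0.0061,0,-0.131,0, -0.0084,0.0084,0,-0.175,0, -0.0103,0.0107,0,-0.218,0, -0.0120,0.0130,0,-0.262,0, -0.0137,0.0155,0,-0.305,0, -0.0152,0.0180,0,-0.349,0, -0.0167,0.0206,0,-0.393,0, -0.0180,0.0233,0,-0.436,0]' && python3 -m creep '[-0.0012,0.0027,0,-0.044,0, -0.0023,0.0055,0,-0.087,0, -0.0033,0.0083,0,-0.131,0, -0.0041,0.0111,0,-0.175,0, -0.0048,0.0140,0,-0.218,0, -0.0054,0.0169,0,-0.262,0, -0.0059,0.0198,0,-0.305,0, -0.0062,0.0228,0,-0.349,0, -0.0064,0.0257,0,-0.393,0, -0.0065,0.0287,0,-0.436,0]'
python3 - <<'E'
from h import *
for n in ["scene","top"]:
    c=bot.camera(n)
    for t,z in dict(fin=.258,magnet=.222,coil_face=.222,wheel_centre=.238).items():
        print(n,t,[(round(q["score"],2),np.round(atz(c,q["centre"],z)[:2],4).tolist()) for q in bot.place_of(n,t)[:1]])
E
```

```text
clock: 8.12
eef_pos: [0.5533, 0.0419, 0.2462]
tool_rot: [0.608, 0.794, 0.0, 0.001]
ft_force: [1.5, -3.9, -0.1]
grip_width: 0.0
grasp_force: 1.6
clock: 8.95
eef_pos: [0.5468, 0.0704, 0.2462]
tool_rot: [0.766, 0.643, 0.0, 0.001]
ft_force: [1.6, -4.3, 1.1]
grip_width: -0.0001
grasp_force: 1.6
scene fin [(0.93, [0.6363, 0.1328])]
scene magnet [(0.56, [0.6713, 0.1412])]
scene coil_face [(0.85, [0.7012, 0.061])]
scene wheel_centre [(0.74, [0.6127, 0.0666])]
top fin [(0.74, [0.6287, 0.1396])]
top magnet [(0.78, [0.6679, 0.1448])]
top coil_face [(0.56, [0.7061, 0.0657])]
top wheel_centre [(0.59, [0.611, 0.0738])]
```

The wheel follows the finger. Two more chunks.

```bash
python3 -m creep '[0.0001,0.0030,0,-0.044,0, 0.0002,0.0059,0,-0.087,0, 0.0006,0.0089,0,-0.131,0, 0.0010,0.0118,0,-0.175,0, 0.0016,0.0147,0,-0.218,0, 0.0023,0.0176,0,-0.262,0, 0.0031,0.0205,0,-0.305,0, 0.0040,0.0233,0,-0.349,0, 0.0051,0.0260,0,-0.393,0, 0.0063,0.0288,0,-0.436,0]' && python3 -m creep '[0.0013,0.0027,0,-0.044,0, 0.0027,0.0053,0,-0.087,0, 0.0043,0.0078,0,-0.131,0, 0.0059,0.0103,0,-0.175,0, 0.0076,0.0127,0,-0.218,0, 0.0095,0.0150,0,-0.262,0, 0.0114,0.0172,0,-0.305,0, 0.0135,0.0194,0,-0.349,0, 0.0156,0.0215,0,-0.393,0, 0.0178,0.0234,0,-0.436,0]'
python3 - <<'E'
from h import *
for n in ["scene","top","wrist"]:
    if n=="wrist":
        c,o=wrist("w5"); print(o["eef_pos"],o["ft_force"],o["joint_pos"])
    else: c=bot.camera(n)
    for t,z in dict(fin=.258,magnet=.222,coil_face=.222,wheel_centre=.238).items():
        print(n,t,[(round(q["score"],2),np.round(atz(c,q["centre"],z)[:2],4).tolist()) for q in bot.place_of(n,t)[:1]])
E
```

```text
clock: 10.28
eef_pos: [0.5523, 0.0993, 0.2453]
tool_rot: [0.887, 0.462, -0.001, 0.001]
ft_force: [-0.2, -4.6, 0.7]
grip_width: -0.0004
grasp_force: 1.5
clock: 11.12
eef_pos: [0.5695, 0.1228, 0.2451]
tool_rot: [0.966, 0.26, -0.001, 0.001]
ft_force: [-1.9, -3.0, 1.3]
grip_width: -0.0001
grasp_force: 1.5
scene fin [(0.77, [0.671, 0.1021])]
scene magnet [(0.63, [0.7162, 0.0807])]
scene coil_face [(0.59, [0.706, 0.0577])]
scene wheel_centre [(0.64, [0.6086, 0.0681])]
top fin [(0.76, [0.6756, 0.1043])]
top magnet [(0.64, [0.7099, 0.0802])]
top coil_face [(0.67, [0.7003, 0.0587])]
top wheel_centre [(0.76, [0.6162, 0.0745])]
[0.56987285 0.123629   0.24506682] [-0.59702729  0.14950567 -0.76143224] [2.13514139e-01 4.05122733e-01 2.71790782e-01 1.43817033e+00
 2.24572805e-04 2.82693247e+00]
wrist fin [(0.78, [0.6733, 0.1012])]
wrist magnet [(0.63, [0.7099, 0.0799])]
wrist coil_face [(0.7, [0.709, 0.0801])]
wrist wheel_centre [(0.78, [0.6137, 0.0705])]
```

View pics/w5.png

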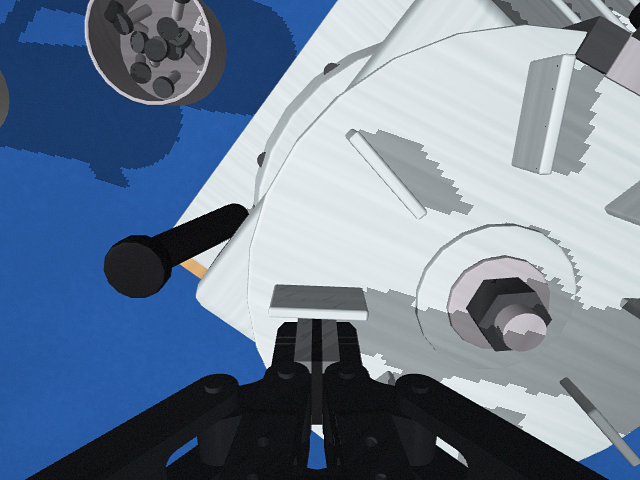

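The finger is behind the fin at (318,302). The magnet is at the upper right, just short of the coil, about 10° left to go. I'll back off, lift and look squarely at the magnet and coil.

```bash
python3 -m creep '[-0.003,-0.0025,0,0,0, -0.006,-0.005,0,0,0, -0.006,-0.005,0.02,0,0, -0.006,-0.005,0.05,0,0, -0.006,-0.005,0.08,0,0, 0.01,-0.025,0.09,0,0, 0.03,-0.045,0.09,0,0, 0.04,-0.065,0.09,0,0, 0.04,-0.065,0.09,0,0, 0.04,-0.065,0.09,0,0]'; python3 -m creep '[0,0,0,0,0]'
python3 - <<'E'
from h import *
for k in range(2):
    c,o=wrist("w6")
    for t,z in dict(fin=.258,magnet=.222,coil_face=.222,wheel_centre=.238).items():
        print(t,[(round(q["score"],2),np.round(atz(c,q["centre"],z)[:2],4).tolist(),np.round(np.array(q["centre"])*[640,480]).tolist()) for q in bot.place_of("wrist",t)[:1]])
E
```

```text
clock: 12.7
eef_pos: [0.6106, 0.0575, 0.3352]
tool_rot: [0.966, 0.26, 0.0, -0.0]
ft_force: [0.2, 1.0, 0.6]
grip_width: -0.0
grasp_force: 0.0
clock: 12.78
eef_pos: [0.6099, 0.0587, 0.3354]
tool_rot: [0.965, 0.261, 0.0, -0.0]
ft_force: [-0.6, -0.4, 0.3]
grip_width: 0.0002
grasp_force: 0.0
fin [(0.86, [0.6722, 0.1013], [306.0, 119.0])]
magnet [(0.95, [0.708, 0.0794], [372.0, 81.0])]
coil_face []
wheel_centre [(0.7, [0.6139, 0.0699], [303.0, 235.0])]
fin [(0.67, [0.6722, 0.1029], [304.0, 118.0])]
magnet [(0.94, [0.709, 0.0787], [376.0, 80.0])]
coil_face []
wheel_centre [(0.87, [0.6134, 0.0681], [307.0, 238.0])]
```

View pics/w6.png

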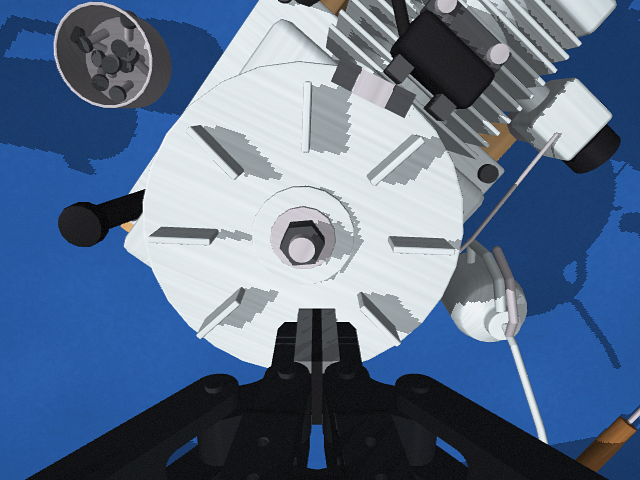

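The coil's black block is at (443,60), with its two legs at about (399,68) and (440,105). The magnet block is centred near (372,87), left of mid-legs. I'll enlarge that part.

Run:
```python
import cv2
i=cv2.imread("pics/w6.png")[0:150,320:520];cv2.imwrite("pics/w6c.png",cv2.resize(i,None,fx=4,fy=4,interpolation=cv2.INTER_NEAREST))
```

```text
(no output)
```

View pics/w6c.png

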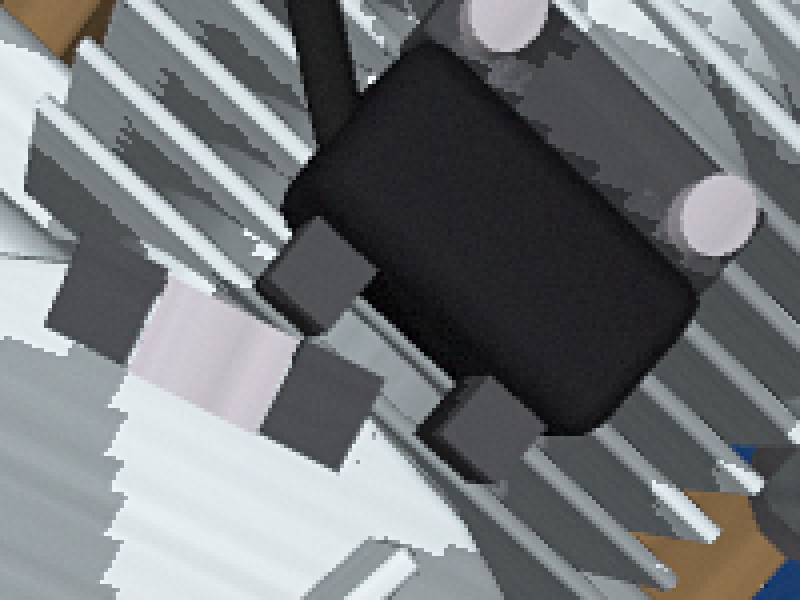

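Run:
```python
from h import *
c,o=wrist();C=np.array([.614,.0705])
P=lambda u,v,z:atz(c,((320+u/4)/640,(v/4)/480),z)[:2]
an=lambda d:np.degrees(np.arctan2(d[1],d[0]))
for z in (.222,.23,.239):
    a,b=P(292,302,z),P(461,455,z);m=(a+b)/2;e=b-a
    print(z,"sep",np.hypot(*e).round(4),"mid",m.round(4),np.hypot(*(m-C)).round(4),"ang",an(m-C),"normal",an([-e[1],e[0]]))
e=P(690,300,.239)-P(430,42,.239);print("block edge normal",an([-e[1],e[0]]), "bolts", an(P(610,115,.241)-C))
z=.238
for n,(u,v) in dict(out=(233,308),inn=(195,398),shoes=(215,353)).items(): print(n,an(P(u,v,z)-C),np.hypot(*(P(u,v,z)-C)))
e=P(280,385,z)-P(147,321,z);print("mag normal",an([-e[1],e[0]]))
# hub nut/disc centre: fins opposite pairs (full px)
F=lambda u,v:atz(c,(u/640,v/480),.258)[:2]
print("ctr", (F(182,234)+F(424,244))/2,(F(308,118)+F(308,118))/2, (F(217,152)+F(379,319))/2,(F(222,313)+F(398,159))/2)
```

```text
0.222 sep 0.0327 mid [0.7138 0.0549] 0.101 ang -8.881969900732043 normal -8.486188658534799
0.23 sep 0.0317 mid [0.7127 0.0563] 0.0997 ang -8.188246268028495 normal -8.486188658534768
0.239 sep 0.0305 mid [0.7115 0.0579] 0.0983 ang -7.386609790765781 normal -8.48618865853478
block edge normal -9.198827389715825 bolts -8.15933469281126
out 5.180291729247696 0.09576823054914678
inn 4.759740928566182 0.08368635410063589
shoes 4.909287131091054 0.0898299842932373
mag normal 6.418212247567113
ctr [0.61765066 0.07138396] [0.67334778 0.10065254] [0.61668279 0.07103228] [0.61729678 0.07031602]
```

The coil direction is about −8.3° and the magnet is at about 5.0°, so 13.3° remain. I'll go back down behind the same fin.

```bash
python3 -m creep '[-0.015,0.02,0,0,0, -0.03,0.04,0,0,0, -0.046,0.06,0,0,0, -0.046,0.06,0,0,0, -0.046,0.06,-0.03,0,0, -0.046,0.06,-0.06,0,0, -0.046,0.06,-0.08,0,0, -0.046,0.06,-0.09,0,0, -0.046,0.06,-0.09,0,0, -0.046,0.06,-0.09,0,0]'
python3 - <<'E'
import numpy as np
a=np.radians(np.linspace(130.6,117.3,11));p=.068*np.c_[np.cos(a),np.sin(a)];d=p-p[0]
print([f"{x:.4f},{y:.4f},{t:.3f}" for (x,y),t in zip(d,a-a[0])])
E
```

```text
clock: 14.17
eef_pos: [0.5644, 0.1184, 0.2457]
tool_rot: [0.965, 0.261, -0.0, 0.0]
ft_force: [0.8, -0.3, 1.1]
grip_width: 0.0
grasp_force: 0.0
['0.0000,0.0000,0.000', '0.0012,0.0010,-0.023', '0.0024,0.0020,-0.046', '0.0037,0.0030,-0.070', '0.0050,0.0039,-0.093', '0.0063,0.0048,-0.116', '0.0076,0.0056,-0.139', '0.0089,0.0065,-0.162', '0.0103,0.0073,-0.186', '0.0117,0.0081,-0.209', '0.0131,0.0088,-0.232']
```

```bash
python3 -m creep '[0.002,0.0017,0,0,0, 0.004,0.0034,0,0,0, 0.006,0.005,0,0,0, 0.0072,0.006,0,-0.02,0, 0.0084,0.007,0,-0.04,0, 0.0097,0.008,0,-0.06,0, 0.011,0.0089,0,-0.08,0, 0.0123,0.0098,0,-0.1,0, 0.0136,0.0106,0,-0.12,0, 0.0149,0.0115,0,-0.14,0]' && python3 -m creep '[0.0014,0.0008,0,-0.02,0, 0.0028,0.0016,0,-0.04,0, 0.0038,0.0021,0,-0.055,0, 0.0038,0.0021,0,-0.055,0, 0.0038,0.0021,0,-0.055,0]'
python3 - <<'E'
from h import *
o=bot.get_obs();print(o["eef_pos"],o["ft_force"],o["joint_pos"][5])
E
```

```text
clock: 15.0
eef_pos: [0.5791, 0.13, 0.2452]
tool_rot: [0.981, 0.192, -0.0, 0.0]
ft_force: [-2.5, -2.7, 1.5]
grip_width: -0.0003
grasp_force: 1.5
clock: 15.42
eef_pos: [0.5831, 0.1325, 0.2451]
tool_rot: [0.986, 0.166, 0.0, -0.0]
ft_force: [-1.2, -0.4, -0.4]
grip_width: -0.0002
grasp_force: 0.7
[0.58311785 0.1324502  0.24507351] [-1.18898513 -0.40043196 -0.39550644] 3.0318810029416143
```

Now back off, lift and check.

```bash
python3 -m creep '[-0.004,-0.002,0,0,0, -0.007,-0.0037,0,0,0, -0.007,-0.0037,0.02,0,0, -0.007,-0.0037,0.05,0,0, -0.007,-0.0037,0.08,0,0, 0.005,-0.03,0.09,0,0, 0.02,-0.055,0.09,0,0, 0.027,-0.074,0.09,0,0, 0.027,-0.074,0.09,0,0, 0.027,-0.074,0.09,0,0]'; python3 -m creep '[0,0,0,0,0]'
python3 - <<'E'
from h import *
c,o=wrist("w7")
E=c["extrinsics"];K=np.array(c["camera_matrix"]);q=K@(E@[.708,.06,.235,1])[:3];u,v=(q[:2]/q[2]).astype(int);print(u,v)
for t,z in dict(fin=.258,magnet=.222,coil_face=.222).items():
    print(t,[(round(q["score"],2),np.round(atz(c,q["centre"],z)[:2],4).tolist()) for q in bot.place_of("wrist",t)[:1]])
v0=max(0,v-90);u0=u-100
cv2.imwrite("pics/w7c.png",cv2.resize(c["pixels"][v0:v0+150,u0:u0+200,::-1],None,fx=4,fy=4,interpolation=0));print(u0,v0)
E
```

```text
clock: 16.25
eef_pos: [0.6101, 0.0574, 0.3351]
tool_rot: [0.986, 0.165, 0.0, -0.0]
ft_force: [-0.6, 0.2, -0.8]
grip_width: 0.0001
grasp_force: 0.0
clock: 16.33
eef_pos: [0.6096, 0.0586, 0.3352]
tool_rot: [0.986, 0.166, -0.0, -0.0]
ft_force: [0.8, 0.5, -0.4]
grip_width: -0.0001
grasp_force: 0.0
374 82
fin [(0.7, [0.6779, 0.0873])]
magnet [(0.9, [0.7081, 0.0585])]
coil_face []
274 0
```

View pics/w7c.png

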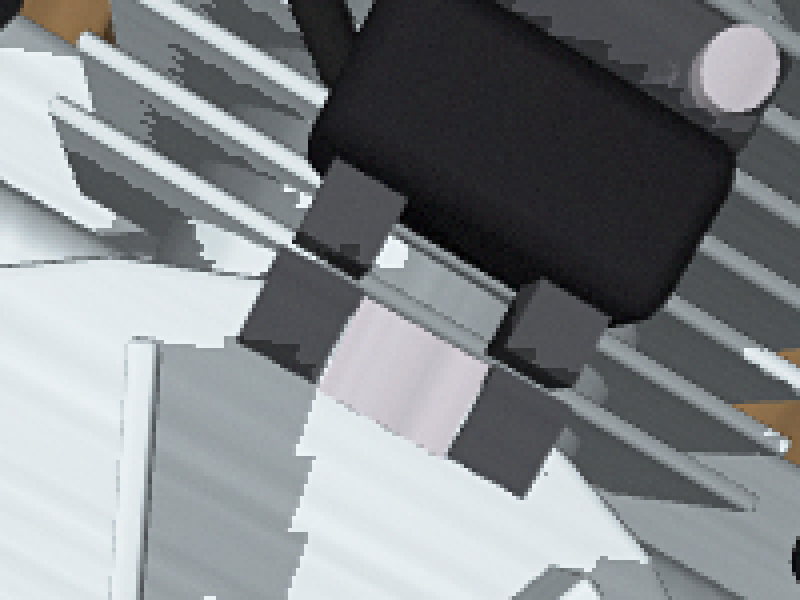

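The magnet (bright block centred at about (405,378) in the crop) now stands between the two legs. I'll put a number on it before handing in.

Run:
```python
from h import *
c,o=wrist();C=np.array([.614,.0705])
P=lambda u,v,z:atz(c,((274+u/4)/640,(v/4)/480),z)[:2]
an=lambda d:np.degrees(np.arctan2(d[1],d[0]))
a,b=P(330,257,.23),P(531,360,.23);e=b-a;m=(a+b)/2;print(np.hypot(*e),an(m-C),an([-e[1],e[0]]))
print("mag",an(P(427,333,.238)-C),an(P(405,378,.238)-C)); e=P(507,432,.238)-P(302,315,.238);print(an([-e[1],e[0]]))
e=P(550,405,.238)-P(283,262,.238);print("out edge",an([-e[1],e[0]]))
```

```text
0.03087398880727953 -7.633125683978998 -5.812978739578872
mag -7.727610641134887 -7.829599162383072
-8.5115063448166
out edge -6.895393960367333
```

Aligned to within about a degree, well inside the tolerance. The arm is clear and the wheel is at rest.

```bash
python3 -c "
from workcell import bot
print(bot.job_done())"
```

```text
the job is handed in; nothing more can be done
None
```

I turned the flywheel clockwise until its magnet stood squarely in front of the coil's legs, within about 1° by the last camera measurement. I left it at rest with the arm clear and handed the job in; no verdict came back.

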